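# Close the panel guide to its gauge mark with the knurled wheel

## Robot

A 7-joint arm with a two-finger parallel gripper is mounted at the origin on the work surface. World frame = base frame: x ahead of the robot, y to its left, z up, the work surface at z = 0. Lengths are in m, angles in rad, forces in N, time in s.
With the tool pointing down it reaches from about 0.425 to 0.875 m from the base axis. Payload 4.7 kg.
Tool frame: the origin (TCP) lies between the finger pads; the fingertips stand 8 mm ahead of it and the grasp point (between the pads) lies 11 mm behind it; x points along the fingers, y is the direction in which the jaws open and shut, and the axes are right-handed (so a half turn about x gives the same grasp; the last joint's range is limited). The gripper opens to 85 mm and grips with 20 to 120 N. Pads are 22 mm wide; open, the fingers measure 114 mm over their backs; the gripper's body (76 mm by 85 mm) begins 54 mm behind the grasp point. The pads swing forward as they close: fully open they stand 13 mm farther back than shut.
Start: joints at [-1.221, 0.321, -0.07, 1.45, 0.023, 1.371, -0.057], TCP at [0.214, 0.614, 0.239] pointing down, gripper open.
Joint ranges: [-2.86, 2.86], [-0.3, 2.09], [-1.38, 1.24], [0.06, 2.45], [-1.56, 4.7], [0.09, 2.05], [-2.69, 2.69]. Speed limits (rad/s): [2.57, 2.57, 3.14, 3.14, 3.14, 3.14, 3.14].

## Interface

Orientations are given as a unit quaternion [w, x, y, z].
In Python, from plant import * gives the robot as it stands.
- The arm moves only by the tool drive_tool, never from a script. Its argument "steps" is a list of rows, each an object of numbers: "x", "y", "z": the shift along the tool's x, y, z as a fraction of full scale; "twist": the turn about the tool's x as a fraction of full scale. A call has 1 to 20 rows; each row is the pose to reach, as a shift and turn from the pose commanded when the call began, along the tool's axes at that moment; what a row does not reach only later rows make up. Full scale, the value 1, is 1000 mm for a shift and pi/2 rad for a turn. A row lasts 1/10 s, in which the tool goes at most 50 mm and 8.59 degrees, less where a joint would pass 70% of its speed; a pose out of reach is approached as far as the arm can. A call with a number of a shift or a turn outside -1 to 1 is refused whole. A call with a gripper value outside its range is refused whole. "fingers" is the closure, from -1 (fully open) to 1 (shut), set as the call begins (left out, the last holds). The fingers move at their own pace and stop on an object; "grip_force" is the grip in N (left out, the last holds). Time passes only in rows, so rows that repeat a pose let the fingers close. It gives the time, the measured TCP pose, the force and the opening at its end, in the units of the state.
- sense(): the state, without advancing time (a new reading comes with each control period).
- read_camera(name): name is "scene" or "top" or "wrist"; returns a dict with "frame" (400x640x3 uint8, blue, green, red), "fovy" (degrees; the focal length in pixels is half the picture's height over the tangent of half this angle, whatever the lens; pixels are square), "cx", "cy" (the principal point, pixels), "view" (4x4, takes a point from world to camera coordinates). Camera axes: x right, y up, looking along -z (the intrinsics and any distortion apply to the point x, -y, -z); pixel columns grow to the right and rows downward; lengths in m; the calibration is good to about 2 mm. The wrist camera is an equidistant fisheye: a pixel r from the principal point sees the ray r / f radians off the axis. A picture is of the moment at which its call begins. There is no depth.
- hand_in(): hands the job in, once; it reports no verdict.
The state is a dict: "time": time; "qpos": joint angles; "dq": joint speeds; "joint_torque": joint torques, N m; "ee_pos": TCP position; "eef_rot": TCP orientation; "force": force on the tool from outside, world axes, zero at the start; "wrist_torque": the same for the moment, N m; "width": finger opening in m.
Only numpy, scipy, OpenCV 4.12 (cv2) and the standard library are available. Lean on these libraries where they do the work, as an engineer would, in place of code of your own. Each camera call takes 0.05 s, during which the arm holds its last target. There are 200 camera calls.

## Task

Set the panel-edge guide on the bench for the next board: lay a closed fingertip on top of the knurled wheel, press it down lightly and roll it, in as many strokes as needed, until the gap between the two fences has closed so far that the pointer on the sliding fence stands opposite the middle of the ridge on the set clip. Move the fence only by rolling the wheel, never by touching the fence or pointer; then take the finger away. Grasp nothing, and leave the glue bottle, tape measure, screwdriver and wood offcut where they are.

Things in the scene. Friction and masses are not known exactly. Their poses are not given: they have to be found in the camera images.
- rig: Panel-edge guide: dark steel base 150 (x) x 260 (y) x 12 mm, fixed to the bench. Origin under the plate's centre, on the bench. The fence slides and the wheel rolls along its y. Fixed fence at y -115 to -95 mm, 54 mm tall. Grey wheel housing 70 (x) x 110 (y) mm centred at y +70, top 76 mm above the bench. Sliding fence between them. Rule bar with set clip along y at x +64 mm.
- wheel_top (a point): Highest point of the knurled metal wheel at rest, mid-width: 94 mm above the bench, rig x 0, y +70 mm. Wheel 72 mm across, 30 mm wide, axle level along the rig's x; its top 18 mm stands out of the housing. The axle does not yield; the wheel turns lightly, so 2 to 10 N of fingertip pressure is enough. This point belongs to the housing: it does not turn.
- wheel (a joint): Turn of the wheel, rad, from fully open. It grows as the wheel's top is dragged towards the rig's -y, which closes the gap; towards +y opens it. The rim follows a fingertip dragged over it by friction. The fence moves the same way as the finger, 20 mm per rad, that is 1 mm for every 1.8 mm of rim travel. The wheel stays where it is left.
- fence: Sliding aluminium fence 75 (x) x 16 (y) x 42 mm, top 55 mm above the bench, guided along the rig's y; only the wheel is to move it. Origin at mid-thickness on its underside, 12.5 mm above the bench. Axes as the rig's. It travels from rig y -27 mm (gap 60 mm, fully open) to -79 mm.
- pointer (a point): The tip of the thin aluminium pointer (5 mm wide, 22 mm long) that sticks out towards the rig's +x from the sliding fence, 30 mm above the bench, rig frame x +52 mm, in line with the middle of the fence's thickness. It moves with the fence.
- clip: Set clip, the gauge mark: dark steel saddle 20 (x) x 27 (y) x 5 mm fixed on the rule bar, one raised aluminium ridge 7 mm wide, 11 mm high along x across its middle. Origin under the ridge's centre line, 16.5 mm above the bench, rig x +64 mm; axes as the rig's. Its place along the bar varies. The pointer must end at the same y in this frame, within half the ridge's width (3.5 mm).
- glue: White bottle, 52 mm across, 150 mm tall, standing loose on the bench beyond the -y end of the rig; origin under its centre. Leave alone.
- tape: Black tape measure with yellow round sides, 45 x 68 x 62 mm, standing loose on the bench beyond the +y end of the rig; origin under its centre. Leave alone.
- driver: Screwdriver 200 mm long lying loose on the bench on the +x side of the rig; origin under it, axis x along the tool. Leave alone.
- offcut: Loose wood offcut 50 x 90 x 18 mm lying flat on the bench on the -x side of the rig; origin under its centre. Leave alone.

How it is judged:
By the outcome, as a careful person would: the job done as asked, in the order asked, and still so for the second after the job is handed in, with the robot touching nothing.
It also fails if it takes over 64 s, if anything falls off the work surface, if the arm or the gripper's body presses on something with over 40 N, if the wrist force passes 120 N, or if a joint passes its speed limit or range.

## Working session

There is one attempt and no reset: what is moved stays moved. The work goes in short steps, Python scripts to look and compute and a tool call to move; the robot and the scene stay as the last step left them, time stands still between calls to the robot, and variables do not carry over. Pictures are saved under pics/ and viewed, about 8 in all and at most 12, crops included, and the job is handed in when it is done.

Besides the shell and the picture viewer there is one more tool, called by a JSON object that holds its "op" and its "data", one argument or row to a line. drive_tool: Moves the arm, as the interface text tells. Its arguments: {"type":"object","properties":{"steps":{"type":"array"},"fingers":{"type":"number"},"grip_force":{"type":"number"}},"required":["steps"]}

```bash
mkdir -p pics; cat > h.py <<'E'
from plant import *
import numpy as np, cv2
def grab(n,f):
    c=read_camera(n); cv2.imwrite('pics/'+f,c['frame']); 
    np.savez('pics/'+f+'.npz',**{k:np.array(v) for k,v in c.items()}); return c
def ray(c,u,v):
    f=200/np.tan(np.radians(float(c['fovy']))/2); V=np.array(c['view'])
    d=np.array([(u-c['cx'])/f,-(v-c['cy'])/f,-1.]); R=V[:3,:3]
    return -R.T@V[:3,3], R.T@d
def onz(c,u,v,z):
    o,d=ray(c,u,v); return o+d*(z-o[2])/d[2]
def proj(c,p):
    f=200/np.tan(np.radians(float(c['fovy']))/2); V=np.array(c['view'])
    q=V[:3,:3]@p+V[:3,3]; return c['cx']+f*q[0]/-q[2], c['cy']-f*q[1]/-q[2]
E
python3 - <<'E'
from h import *
s=sense(); print(s['time'],s['ee_pos'],s['eef_rot'],s['force'],s['width'])
a=grab('top','top0.png'); b=grab('scene','scene0.png')
for c in(a,b): print(c['fovy'],c['cx'],c['cy'],-c['view'][:3,:3].T@c['view'][:3,3])
E
```

```text
0.0 [0.21403283 0.61317648 0.23821032] [ 0.69709528  0.11743726  0.69724582 -0.11880627] [-0.05578021  0.44238867  0.11580426] 0.08530293039871255
46.00134241020291 314.9184066644937 202.3241954147289 [0.46089189 0.01963316 1.03984553]
50.07587698197767 318.078752349499 200.53421050718194 [ 1.04366427 -0.03995607  0.71989894]
```

View pics/top0.png

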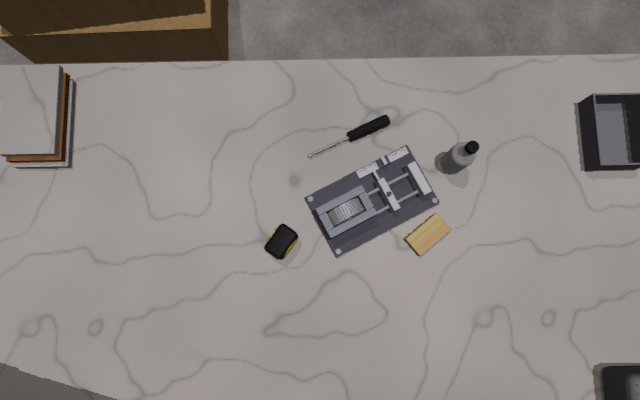

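View pics/scene0.png

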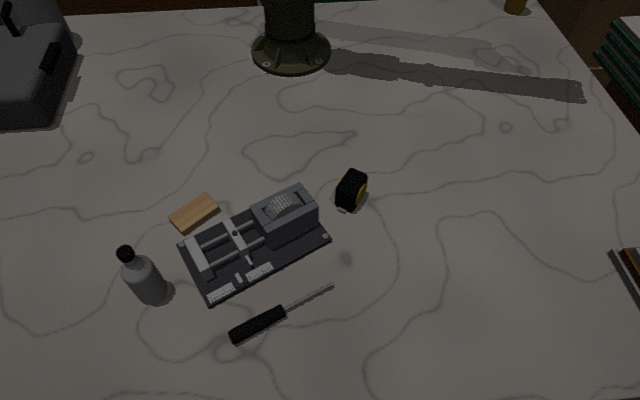

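The top view shows the rig at about (370,200), with the wheel at (346,210) and the glue bottle at (463,155). Next I'll enlarge the rig in both views.

```bash
python3 - <<'E'
import cv2,numpy as np
a=cv2.imread('pics/top0.png')[140:260,295:445]; a=cv2.resize(a,None,fx=5,fy=5,interpolation=cv2.INTER_CUBIC)
cv2.imwrite('pics/ca.png',cv2.convertScaleAbs(a,alpha=1.5))
b=cv2.imread('pics/scene0.png')[180:310,170:340]; b=cv2.resize(b,None,fx=4.5,fy=4.5,interpolation=cv2.INTER_CUBIC)
cv2.imwrite('pics/cb.png',cv2.convertScaleAbs(b,alpha=1.5))
E
```

```text
(no output)
```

View pics/ca.png

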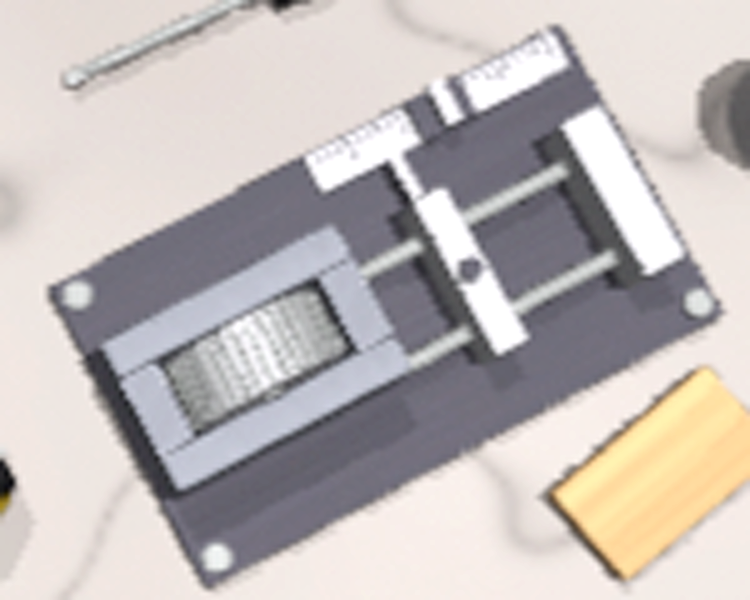

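View pics/cb.png

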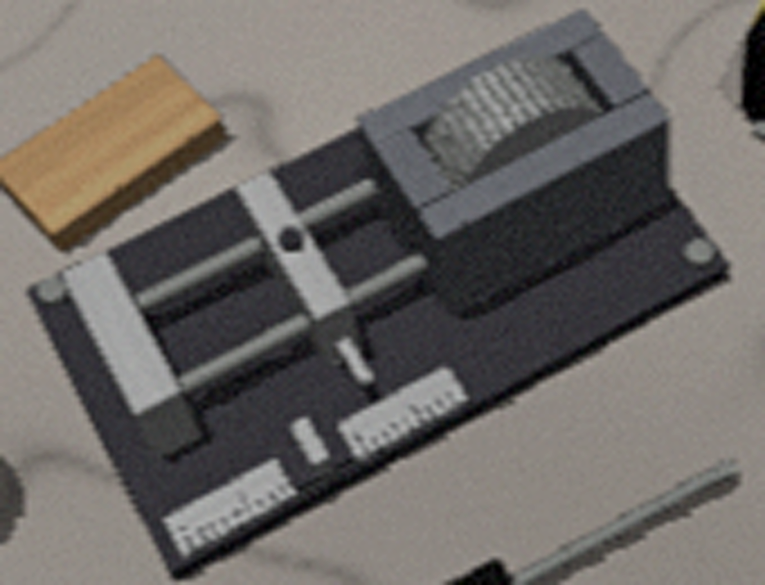

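The crops show the base corners at about (52,290), (560,27), (718,310) and (208,588) in the top crop. The pointer tip is at (397,157) and the ridge centre at (447,101). In the scene crop the pointer tip is at (365,380) and the ridge at (311,441).

```bash
cat >> h.py <<'E'
def load(f): return dict(np.load('pics/'+f+'.npz'))
E
python3 - <<'E'
from h import *
a=load('top0.png'); b=load('scene0.png')
A=lambda u,v,z: onz(a,295+(u+.5)/5-.5,140+(v+.5)/5-.5,z)
B=lambda u,v,z: onz(b,170+(u+.5)/4.5-.5,180+(v+.5)/4.5-.5,z)
pw=[];pr=[]
H=0.012
# rig corners: +x side is rule side; -y end = fixed fence
for (u,v),r in zip([(52,290),(560,27),(718,310),(208,588)],[(.075,.13),(.075,-.13),(-.075,-.13),(-.075,.13)]): pw.append(A(u,v,H)[:2]);pr.append(r)
for (u,v),r in zip([(103,348),(335,227),(407,355),(183,488)],[(.035,.125),(.035,.015),(-.035,.015),(-.035,.125)]): pw.append(A(u,v,.076)[:2]);pr.append(r)
for (u,v),r in zip([(30,290),(180,578),(728,275)],[(-.075,-.13),(.075,-.13),(.075,.13)]): pw.append(B(u,v,H)[:2]);pr.append(r)
for (u,v),r in zip([(360,118),(430,238),(667,112),(585,12)],[(-.035,.015),(.035,.015),(.035,.125),(-.035,.125)]): pw.append(B(u,v,.076)[:2]);pr.append(r)
pw=np.array(pw);pr=np.array(pr)
mw,mr=pw.mean(0),pr.mean(0); U,S,Vt=np.linalg.svd((pw-mw).T@(pr-mr)); R=U@np.diag([1,np.linalg.det(U@Vt)])@Vt
t=mw-R@mr; print('yaw',np.degrees(np.arctan2(R[1,0],R[0,0])),'t',t); print(np.round((pw-pr@R.T-t)*1000,1))
print('wheel',R@[0,.07]+t)
rig=lambda p:(R.T@(p[:2]-t)*1000).round(1)
print('ridge',rig(A(447,101,.0275)),rig(B(311,441,.0275)),'ptr',rig(A(397,155,.03)),rig(B(363,378,.03)))
np.savez('rig.npz',R=R,t=t)
from scipy.spatial.transform import Rotation as Q
s=sense();q=s['eef_rot'];T=Q.from_quat([*q[1:],q[0]]).as_matrix();print(T.round(3))
yh=R@[0,1];print('rig y',yh)
E
```

```text
yaw 26.693234196530437 t [ 0.61180257 -0.11238422]
[[-3.3 -1.1]
 [-5.5  1.2]
 [-1.   5.1]
 [-1.3  1. ]
 [-4.1 -0.3]
 [-4.9  0.5]
 [ 3.5  4.1]
 [ 0.  -0.4]
 [ 1.5  1.1]
 [ 2.6  2.2]
 [ 6.9 -4.1]
 [ 1.9  0.5]
 [ 0.1 -4.3]
 [-1.6 -3.7]
 [ 5.2 -1.7]]
wheel [ 0.58035762 -0.04984451]
ridge [ 62.5 -61.4] [ 61.5 -62.5] ptr [ 51.3 -29.7] [ 49.2 -32.9]
[[-0.     0.329  0.944]
 [-0.002  0.944 -0.329]
 [-1.    -0.002  0.   ]]
rig y [-0.4492135   0.89342444]
```

{"op": "drive_tool", "data": {
  "fingers": 1,
  "grip_force": 20,
  "steps": [
    {"x": 0.04,"y": -0.505,"z": 0.564,"twist": 0.49},
    {"x": 0.04,"y": -0.505,"z": 0.564,"twist": 0.49},
    {"x": 0.04,"y": -0.505,"z": 0.564,"twist": 0.49},
    {"x": 0.04,"y": -0.505,"z": 0.564,"twist": 0.49},
    {"x": 0.04,"y": -0.505,"z": 0.564,"twist": 0.49},
    {"x": 0.04,"y": -0.505,"z": 0.564,"twist": 0.49},
    {"x": 0.04,"y": -0.505,"z": 0.564,"twist": 0.49},
    {"x": 0.04,"y": -0.505,"z": 0.564,"twist": 0.49},
    {"x": 0.04,"y": -0.505,"z": 0.564,"twist": 0.49},
    {"x": 0.04,"y": -0.505,"z": 0.564,"twist": 0.49},
    {"x": 0.04,"y": -0.505,"z": 0.564,"twist": 0.49},
    {"x": 0.04,"y": -0.505,"z": 0.564,"twist": 0.49},
    {"x": 0.04,"y": -0.505,"z": 0.564,"twist": 0.49},
    {"x": 0.04,"y": -0.505,"z": 0.564,"twist": 0.49},
    {"x": 0.04,"y": -0.505,"z": 0.564,"twist": 0.49},
    {"x": 0.04,"y": -0.505,"z": 0.564,"twist": 0.49},
    {"x": 0.04,"y": -0.505,"z": 0.564,"twist": 0.49},
    {"x": 0.04,"y": -0.505,"z": 0.564,"twist": 0.49},
    {"x": 0.04,"y": -0.505,"z": 0.564,"twist": 0.49},
    {"x": 0.04,"y": -0.505,"z": 0.564,"twist": 0.49}
  ]
}}

```text
time: 2.1
ee_pos: [0.58, -0.0469, 0.1994]
eef_rot: [0.602, 0.371, 0.603, -0.37]
force: [-0.1, -0.0, 0.6]
width: -0.0003
```

```bash
cat >> h.py <<'E'
from scipy.spatial.transform import Rotation as Q
def st():
    s=sense();q=s['eef_rot'];T=Q.from_quat([*q[1:],q[0]]).as_matrix()
    r=np.load('rig.npz');p=r['R'].T@(s['ee_pos'][:2]-r['t'])
    print('t',s['time'],'rig xy',(p*1000).round(1),'z',round(s['ee_pos'][2]*1000,1),'F',np.round(s['force'],1),'w',s['width'])
    print('tool y,z in rig',(r['R'].T@T[:2,1]).round(3),(r['R'].T@T[:2,2]).round(3),'x',T[:,0].round(3)); return s
E
python3 - <<'E'
from h import *
st(); c=grab('wrist','w1.png'); print(c['fovy'],c['cx'],c['cy'])
E
```

```text
t 2.1 rig xy [ 1.1 72.8] z 199.4 F [-0.1 -0.   0.6] w -0.0002877547217574844
tool y,z in rig [1.    0.002] [ 0.002 -1.   ] x [ 0.     0.001 -1.   ]
65.70646984690485 317.45022349657387 202.42491752558954
```

View pics/w1.png

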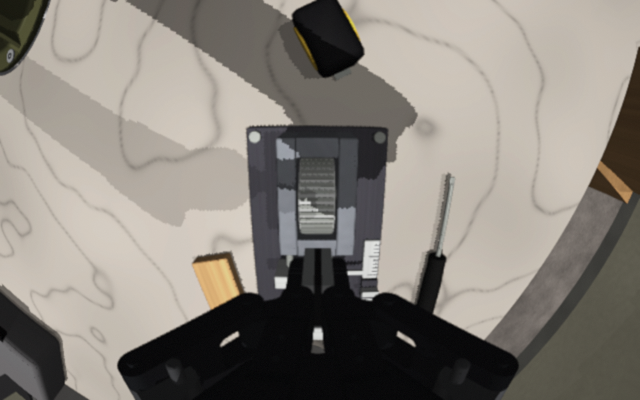

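The wrist view shows the tool square to the rig: wheel at (317,195), fingertips at (318,260), rule scale on the right. I'm descending to just above the wheel.

{"op": "drive_tool", "data": {
  "steps": [
    {"x": 0.045,"z": -0.008},
    {"x": 0.085,"z": -0.008},
    {"x": 0.092,"z": -0.008},
    {"x": 0.094,"z": -0.008},
    {"x": 0.096,"z": -0.008},
    {"x": 0.097,"z": -0.008},
    {"x": 0.097,"z": -0.008},
    {"x": 0.097,"z": -0.008}
  ]
}}

```text
invalid input at $.steps[0]: expected keys x, y, z, twist
```

{"op": "drive_tool", "data": {
  "steps": [
    {"x": 0.045,"y": 0,"z": -0.008,"twist": 0},
    {"x": 0.085,"y": 0,"z": -0.008,"twist": 0},
    {"x": 0.092,"y": 0,"z": -0.008,"twist": 0},
    {"x": 0.094,"y": 0,"z": -0.008,"twist": 0},
    {"x": 0.096,"y": 0,"z": -0.008,"twist": 0},
    {"x": 0.097,"y": 0,"z": -0.008,"twist": 0},
    {"x": 0.097,"y": 0,"z": -0.008,"twist": 0}
  ]
}}

```text
time: 2.85
ee_pos: [0.5778, -0.0419, 0.1038]
eef_rot: [0.602, 0.372, 0.601, -0.371]
force: [0.5, 0.4, 0.8]
width: -0.0001
```

```bash
python3 -c "
from h import *
st()"
```

```text
t 2.85 rig xy [ 1.3 78.2] z 103.8 F [0.5 0.4 0.8] w -0.00010258263466279857
tool y,z in rig [ 1.    -0.001] [-0.001 -1.   ] x [ 0.003  0.    -1.   ]
```

{"op": "drive_tool", "data": {
  "steps": [
    {"x": 0.001,"y": 0,"z": 0,"twist": 0},
    {"x": 0.002,"y": 0,"z": 0,"twist": 0},
    {"x": 0.002,"y": 0,"z": 0,"twist": 0}
  ]
}}

```text
time: 3.15
ee_pos: [0.5776, -0.042, 0.1019]
eef_rot: [0.602, 0.372, 0.601, -0.371]
force: [-1.4, -0.2, 7.2]
width: -0.0003
```

{"op": "drive_tool", "data": {
  "steps": [
    {"x": 0,"y": 0,"z": 0.002,"twist": 0},
    {"x": 0,"y": 0,"z": 0.004,"twist": 0},
    {"x": 0,"y": 0,"z": 0.006,"twist": 0},
    {"x": 0,"y": 0,"z": 0.008,"twist": 0},
    {"x": 0,"y": 0,"z": 0.008,"twist": 0}
  ]
}}

```text
time: 3.65
ee_pos: [0.5814, -0.0496, 0.102]
eef_rot: [0.602, 0.372, 0.601, -0.371]
force: [-1.3, -0.9, 7.4]
width: -0.0002
```

```bash
python3 -c "
from h import *
st()"
```

```text
t 3.65 rig xy [ 1.  69.7] z 102.0 F [-1.3 -0.9  7.4] w -0.0001697396273049063
tool y,z in rig [ 1.    -0.001] [-0.001 -1.   ] x [ 0.002 -0.    -1.   ]
```

{"op": "drive_tool", "data": {
  "steps": [
    {"x": 0,"y": 0,"z": 0.002,"twist": 0},
    {"x": 0,"y": 0,"z": 0.004,"twist": 0},
    {"x": 0,"y": 0,"z": 0.006,"twist": 0},
    {"x": 0,"y": 0,"z": 0.008,"twist": 0},
    {"x": 0,"y": 0,"z": 0.008,"twist": 0}
  ]
}}

```text
time: 4.15
ee_pos: [0.585, -0.0568, 0.102]
eef_rot: [0.602, 0.372, 0.601, -0.371]
force: [-0.6, -0.9, 6.2]
width: -0.0003
```

```bash
python3 - <<'E'
from h import *
st()
a=grab('top','top1.png')['frame'][140:260,295:445]
b=grab('scene','scene1.png')['frame'][180:310,170:340]
a=cv2.resize(a,None,fx=3,fy=3,interpolation=cv2.INTER_CUBIC);b=cv2.resize(b,(340,360*340//510*0+260),interpolation=cv2.INTER_CUBIC)
b=cv2.copyMakeBorder(b,0,100,0,0,cv2.BORDER_CONSTANT)
cv2.imwrite('pics/c1.png',cv2.convertScaleAbs(np.hstack([a,b]),alpha=1.4))
E
```

```text
t 4.15 rig xy [ 1.  61.7] z 102.0 F [-0.6 -0.9  6.2] w -0.00029073569506801657
tool y,z in rig [ 1.    -0.001] [-0.001 -1.   ] x [ 0.002 -0.    -1.   ]
```

View pics/c1.png

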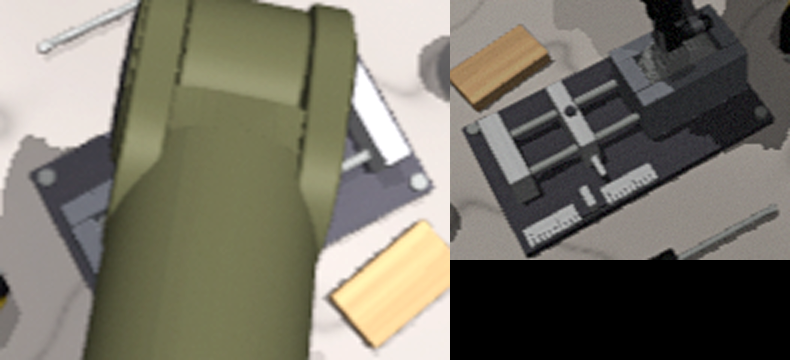

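The scene view is unobstructed and shows that the pointer at (600,168) has moved toward the ridge at (588,197). I'll measure both by brightness profiles along the rig's y.

```bash
cat >> h.py <<'E'
def prof(c,xs,z,ys):
    r=np.load('rig.npz'); g=cv2.cvtColor(c['frame'],cv2.COLOR_BGR2GRAY).astype(np.float32)
    m=np.array([[proj(c,np.append(r['R']@[x,y]+r['t'],z)) for y in ys] for x in xs],np.float32)
    return cv2.remap(g,m[...,0],m[...,1],cv2.INTER_LINEAR).mean(0)
def peak(c,xs,z,lo,hi):
    ys=np.arange(lo,hi,.0005); p=prof(c,xs,z,ys); b=np.clip(p-(p.min()+p.max())/2,0,None); k=b.argmax()
    i=j=k
    while i>0 and b[i-1]>0:i-=1
    while j<len(b)-1 and b[j+1]>0:j+=1
    return round(1e3*(b[i:j+1]@ys[i:j+1]/b[i:j+1].sum()),2),round((j-i)*.5,1),p.max().round(),p.min().round()
def meas(c):
    P=peak(c,np.linspace(.042,.048,7),.03,-.085,-.015); K=peak(c,np.linspace(.058,.066,9),.0275,-.075,-.048)
    print('ptr',P,'ridge',K,'ptr-ridge',round(P[0]-K[0],2))
E
python3 - <<'E'
from h import *
for f in('scene0.png','scene1.png','top0.png'): meas(load(f))
E
```

```text
ptr (np.float64(-32.24), np.float64(5.5), np.float32(112.0), np.float32(27.0)) ridge (np.float64(-62.97), np.float64(7.0), np.float32(111.0), np.float32(34.0)) ptr-ridge 30.73
ptr (np.float64(-41.37), np.float64(5.0), np.float32(125.0), np.float32(35.0)) ridge (np.float64(-62.99), np.float64(7.0), np.float32(122.0), np.float32(38.0)) ptr-ridge 21.62
ptr (np.float64(-28.71), np.float64(6.5), np.float32(166.0), np.float32(40.0)) ridge (np.float64(-60.71), np.float64(7.5), np.float32(173.0), np.float32(62.0)) ptr-ridge 32.0
```

{"op": "drive_tool", "data": {
  "steps": [
    {"x": -0.01,"y": 0,"z": 0,"twist": 0},
    {"x": -0.012,"y": 0,"z": -0.018,"twist": 0},
    {"x": -0.004,"y": 0,"z": -0.018,"twist": 0},
    {"x": -0.002,"y": 0,"z": -0.018,"twist": 0},
    {"x": 0,"y": 0,"z": -0.018,"twist": 0},
    {"x": 0,"y": 0,"z": -0.018,"twist": 0},
    {"x": 0,"y": 0,"z": -0.016,"twist": 0},
    {"x": 0,"y": 0,"z": -0.014,"twist": 0},
    {"x": 0,"y": 0,"z": -0.012,"twist": 0},
    {"x": 0,"y": 0,"z": -0.01,"twist": 0},
    {"x": 0,"y": 0,"z": -0.008,"twist": 0},
    {"x": 0,"y": 0,"z": -0.006,"twist": 0},
    {"x": 0,"y": 0,"z": -0.004,"twist": 0},
    {"x": 0,"y": 0,"z": -0.002,"twist": 0},
    {"x": 0,"y": 0,"z": 0,"twist": 0},
    {"x": 0,"y": 0,"z": 0,"twist": 0}
  ]
}}

```text
time: 5.85
ee_pos: [0.585, -0.0583, 0.1018]
eef_rot: [0.602, 0.372, 0.601, -0.372]
force: [-1.5, -1.7, 10.1]
width: -0.0
```

```bash
python3 -c "
from h import *
st();meas(grab('scene','scene2.png'))"
```

```text
t 5.85 rig xy [ 0.4 60.4] z 101.8 F [-1.5 -1.7 10.1] w -3.7694705187948104e-05
tool y,z in rig [ 1.    -0.002] [-0.002 -1.   ] x [ 0.002 -0.001 -1.   ]
ptr (np.float64(-53.44), np.float64(5.0), np.float32(124.0), np.float32(38.0)) ridge (np.float64(-63.01), np.float64(7.0), np.float32(123.0), np.float32(38.0)) ptr-ridge 9.57
```

{"op": "drive_tool", "data": {
  "steps": [
    {"x": -0.01,"y": 0,"z": 0,"twist": 0},
    {"x": -0.012,"y": 0,"z": -0.018,"twist": 0},
    {"x": -0.004,"y": 0,"z": -0.018,"twist": 0},
    {"x": -0.002,"y": 0,"z": -0.018,"twist": 0},
    {"x": -0.0005,"y": 0,"z": -0.018,"twist": 0},
    {"x": -0.0005,"y": 0,"z": -0.018,"twist": 0},
    {"x": -0.0005,"y": 0,"z": -0.018,"twist": 0},
    {"x": -0.0005,"y": 0,"z": -0.016,"twist": 0},
    {"x": -0.0005,"y": 0,"z": -0.014,"twist": 0},
    {"x": -0.0005,"y": 0,"z": -0.012,"twist": 0},
    {"x": -0.0005,"y": 0,"z": -0.01,"twist": 0},
    {"x": -0.0005,"y": 0,"z": -0.008,"twist": 0},
    {"x": -0.0005,"y": 0,"z": -0.008,"twist": 0},
    {"x": -0.0005,"y": 0,"z": -0.008,"twist": 0}
  ]
}}

```text
time: 7.3
ee_pos: [0.5813, -0.0509, 0.102]
eef_rot: [0.602, 0.372, 0.601, -0.372]
force: [-2.2, -0.5, 9.1]
width: -0.0001
```

```bash
python3 -c "
from h import *
st();meas(grab('scene','scene3.png'))"
```

```text
t 7.3 rig xy [ 0.3 68.6] z 102.0 F [-2.2 -0.5  9.1] w -0.00011385206224264507
tool y,z in rig [ 1.    -0.002] [-0.002 -1.   ] x [ 0.002 -0.001 -1.   ]
ptr (np.float64(-60.76), np.float64(4.5), np.float32(121.0), np.float32(36.0)) ridge (np.float64(-63.03), np.float64(7.0), np.float32(122.0), np.float32(37.0)) ptr-ridge 2.27
```

{"op": "drive_tool", "data": {
  "steps": [
    {"x": 0,"y": 0,"z": 0.002,"twist": 0},
    {"x": 0,"y": 0,"z": 0.004,"twist": 0},
    {"x": 0,"y": 0,"z": 0.004,"twist": 0},
    {"x": 0,"y": 0,"z": 0.004,"twist": 0}
  ]
}}

```text
time: 7.75
ee_pos: [0.583, -0.0545, 0.102]
eef_rot: [0.602, 0.372, 0.601, -0.372]
force: [-1.1, -0.8, 8.1]
width: 0.0
```

```bash
python3 -c "
from h import *
st();meas(grab('scene','scene4.png'))"
```

```text
t 7.75 rig xy [ 0.3 64.7] z 102.0 F [-1.1 -0.8  8.1] w 2.1065430917804626e-05
tool y,z in rig [ 1.    -0.002] [-0.002 -1.   ] x [ 0.002 -0.001 -1.   ]
ptr (np.float64(-63.0), np.float64(5.0), np.float32(123.0), np.float32(36.0)) ridge (np.float64(-63.02), np.float64(7.0), np.float32(122.0), np.float32(39.0)) ptr-ridge 0.02
```

{"op": "drive_tool", "data": {
  "steps": [
    {"x": -0.01,"y": 0,"z": 0,"twist": 0},
    {"x": -0.05,"y": 0,"z": 0,"twist": 0},
    {"x": -0.1,"y": 0,"z": 0,"twist": 0},
    {"x": -0.13,"y": 0,"z": 0,"twist": 0},
    {"x": -0.13,"y": -0.03,"z": -0.5,"twist": 0},
    {"x": -0.13,"y": -0.03,"z": -0.5,"twist": 0},
    {"x": -0.13,"y": -0.03,"z": -0.5,"twist": 0},
    {"x": -0.13,"y": -0.03,"z": -0.5,"twist": 0},
    {"x": -0.13,"y": -0.03,"z": -0.5,"twist": 0},
    {"x": -0.13,"y": -0.03,"z": -0.5,"twist": 0},
    {"x": -0.13,"y": -0.03,"z": -0.5,"twist": 0},
    {"x": -0.13,"y": -0.03,"z": -0.5,"twist": 0},
    {"x": -0.13,"y": -0.03,"z": -0.5,"twist": 0},
    {"x": -0.13,"y": -0.03,"z": -0.5,"twist": 0},
    {"x": -0.13,"y": -0.03,"z": -0.5,"twist": 0},
    {"x": -0.13,"y": -0.03,"z": -0.5,"twist": 0}
  ]
}}

```text
time: 9.4
ee_pos: [0.3304, 0.3813, 0.2303]
eef_rot: [0.603, 0.37, 0.602, -0.371]
force: [0.8, -0.5, -0.6]
width: -0.0002
```

```bash
python3 - <<'E'
from h import *
st();a=grab('top','top5.png');meas(a);b=grab('scene','scene5.png');meas(b)
a=cv2.resize(a['frame'][135:255,295:445],(600,480),interpolation=cv2.INTER_CUBIC)
cv2.imwrite('pics/c5.png',cv2.convertScaleAbs(a,alpha=1.1))
E
```

```text
t 9.4 rig xy [-29.6 567.4] z 230.3 F [ 0.8 -0.5 -0.6] w -0.00020907768181836512
tool y,z in rig [1.    0.002] [ 0.002 -1.   ] x [-0.    -0.002 -1.   ]
ptr (np.float64(-59.48), np.float64(6.5), np.float32(167.0), np.float32(31.0)) ridge (np.float64(-60.71), np.float64(7.5), np.float32(173.0), np.float32(62.0)) ptr-ridge 1.23
ptr (np.float64(-62.9), np.float64(5.5), np.float32(114.0), np.float32(30.0)) ridge (np.float64(-62.99), np.float64(7.0), np.float32(112.0), np.float32(34.0)) ptr-ridge 0.09
```

View pics/c5.png

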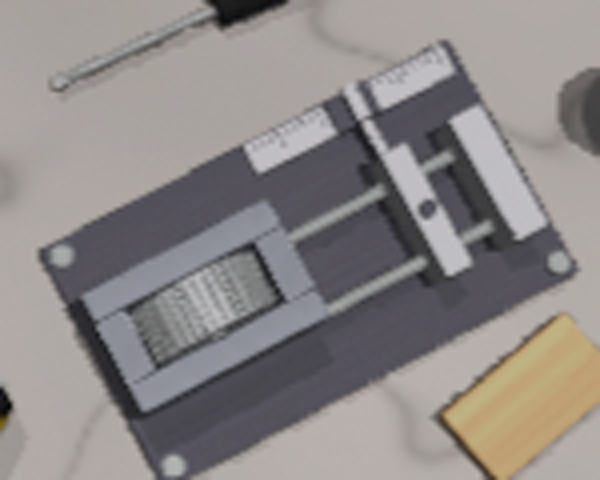

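The pointer at (370,128) lines up with the ridge at (355,102). The views put it 0.1 and 1.2 mm off, within the ±3.5 mm tolerance, and the other objects are where they were.

```bash
python3 -c "
from plant import *
print(hand_in())"
```

```text
the job is handed in; nothing more can be done
None
```

The guide is set: the pointer now stands opposite the ridge on the set clip, well inside the 3.5 mm allowed, and the job is handed in. I rolled the wheel with the closed fingertip in three strokes. The wrist force read about 6 to 10 N, just touching 10.1 N at the end of the second stroke. Then I lifted the finger straight off and moved the arm clear, with the clock at about 9.4 s.

With the arm clear, the scene camera put the pointer 0.1 mm from the ridge's middle and the top camera 1.2 mm, both short of it. They disagree by about 1 mm, which fits the calibration error. The last top picture shows the offcut and the visible parts of the bottle and screwdriver apparently unmoved; the tape measure is mostly outside it. The tool never went near any of them, but I didn't measure their positions. I got no verdict from the hand-in.

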